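Read the reservoir's pressure with a push-on gauge

TASK

Check the pressure in the steel air reservoir: take the stick gauge out of its stand and press its open mouth straight down over the test valve until its rim squeezes the rubber washer clearly, holding it there steadily for a second so that the pressure pushes the white rod out. Press firmly but never with more than about 20 N in all. Then lift the gauge off and put it back upright in its stand, down on the floor of the pocket, with the rod still showing the reading.

Things in the scene. Friction and masses are not known exactly. Their poses are not given: they have to be found in the camera images.
- reservoir: Low round steel air reservoir, 152 mm wide, fixed to the bench. Origin: centre of its underside, z up. Lid top at 82 mm, a boss on it to 88 mm. The test valve stands upright on its axis (same x, y). The valve's height differs and is not measured: the top of its black rubber washer (36 mm wide) is 100 to 118 mm above the bench. Around it nothing else stands up.
- core (a joint): The valve's sprung steel pin, 10 mm wide, its top 28 mm above the washer's top, standing 20 mm out of a fixed 14 mm brass sleeve that is 8 mm tall above the washer. Value: m pressed down, 0 at rest, at most 0.021. The hidden pressure holds it up with a nearly constant force, between 5 and 10 N; it gives way only above that.
- seal (a joint): The valve's rubber washer, in m squeezed down: 0 at rest, 0.005 at its hard end. It yields about 1 mm per 3 N, on top of the pin's force; about 16 N in all is a good seal.
- gauge_grip (a point): Centre of the square grip of the gauge, an upright stick 106 mm long: square steel grip 22 x 22 mm from 61 to 106 mm above the mouth (this point: 83 mm); below it a round flange 40 mm wide (57 to 61 mm), a 22 mm barrel, and lowest a brass cup 30 mm wide, 37 mm tall. x and y are square to the grip's flats, z up the stick. Mass about 0.2 kg.
- gauge_mouth (a point): Centre of the gauge's open lower end, 83 mm below gauge_grip along the stick; z up the stick. The bore is 18 mm wide; a sprung piston sits in it, 8 mm inside the mouth. From the piston's first touch on the valve pin the gauge goes down 20 mm before its rim meets the washer.
- rod (a joint): White indicator rod in the middle of the gauge's top; its 11 mm cap stands 4 mm proud at first, up to 28 mm when out. Value: m out, 0 at first. The piston (spring 0.5 N per mm after 1 N) pushes it out about 6 to 18 mm, as the pressure has it; light friction then keeps it out when the gauge is lifted off, but it can be pushed back.
- stand_floor (a point): Centre of the floor of the round pocket in the gauge's stand, a fixed grey plastic block 100 x 100 mm and 32 mm tall. The pocket is upright, 36 mm wide with a chamfered edge, 24 mm deep; its floor is 8 mm above the bench. The gauge starts standing in it, mouth down.
Things that resemble listed ones, but are neither listed nor needed, are in the scene too. What is shaped like the part that bears gauge_grip but purple is not meant.

How it is judged:
On the way, in this order (a step that is already met when the one before it is completed fails the run):
1. the gauge is out of its stand (height (world z) of gauge_mouth above 0.06 m), for 0.1 s.
2. the gauge is pressed over the valve, upright, with the pin pushed in by more than 1.5 mm, the washer squeezed by more than 1 mm and the rod out, for half a second (value of joint core above 0.0015 m and value of joint seal above 0.001 m and value of joint rod above 0.004 m and horizontal distance between gauge_mouth and reservoir below 0.006 m and angle between gauge_mouth's own z axis and vertical below 0.15 rad), for 0.5 s.
At the end, for the whole second after the job is handed in: The gauge stands upright (within 0.12 rad) on the floor of its stand's pocket (mouth within 3 mm of the floor, 6 mm of its centre), released; its rod is still out by more than 4 mm and the valve pin has sprung back (horizontal distance between gauge_mouth and stand_floor below 0.006 m and z of gauge_mouth in the frame of stand_floor below 0.003 m and angle between gauge_mouth's own z axis and vertical below 0.12 rad and value of joint rod above 0.004 m and value of joint core below 0.001 m); the robot touches nothing.
It fails at once if the reservoir or its valve is pushed with more than 25 N (contact force between reservoir and anything else above 25 N).
It also fails if it takes over 72 s, if anything falls off the work surface, if the arm or the gripper's body presses on something with over 40 N, if the wrist force passes 120 N, or if a joint passes its speed limit or range.

ROBOT

A 6-joint arm with a two-finger parallel gripper is mounted at the origin on the work surface. World frame = base frame: x ahead of the robot, y to its left, z up, the work surface at z = 0. Lengths are in m, angles in rad, forces in N, time in s.
With the tool pointing down it reaches from about 0.35 to 0.775 m from the base axis. Payload 5.5 kg.
Tool frame: the origin (TCP) lies midway between the tips of the shut fingers; the grasp point (between the pads) lies grasp_offset behind it (grasp_offset is the distance from the TCP to the grasp point, in m); z points along the fingers, y is the line along which they close (so a half turn about z gives the same grasp; the last joint's range is limited). The gripper opens to 85 mm and grips with 20 to 120 N. Pads are 22 mm wide; open, the fingers measure 114 mm over their backs; the gripper's body (76 mm by 85 mm) begins 54 mm behind the grasp point. The pads swing forward as they close: fully open they stand 13 mm farther back than shut.
Start: joints at [1.066, 0.313, 0.046, 1.304, 0, 1.431], TCP at [0.205, 0.537, 0.231] pointing down, gripper open.
Joint ranges: [-2.76, 2.76], [-0.86, 1.69], [-1.03, 1.26], [-2.2, 2.34], [-1.47, 1.5], [-3.14, 3.14]. Speed limits (rad/s): [2.57, 2.57, 3.14, 3.14, 3.14, 3.14].

INTERFACE

Orientations are given as a unit quaternion [w, x, y, z].
In Python, from workcell import * gives the robot as it stands.
- The arm moves only by the tool step_arm, never from a script. Its argument "deltas" is a list of rows, each a list of 7 numbers: the shift along the world's x, y, z in mm, then the turn, a rotation vector about the world's x, y, z in degrees, then the gripper's target within -1 to 1 (fully open at 1, half-way at 0, shut at -1). A call has 1 to 5 rows; each row shifts and turns the commanded pose from where the row before left it; what a row does not reach is not made up. A row lasts 1/10 s, in which the tool goes at most 50 mm and 8.59 degrees, less where a joint would pass 70% of its speed; a pose out of reach is approached as far as the arm can. A call is refused whole if a number of a shift passes 50 or a number of a turn 8.59, either way. A call with a gripper value outside its range is refused whole. The fingers move at their own pace and stop on an object; "newtons" is the grip in N (left out, the last holds). Time passes only in rows, so rows that do not move let the fingers close. It gives the time, the measured TCP pose, the force, the opening and the grip force at its end, in the units of the state.
- get_state(): the state, without advancing time (a new reading comes with each control period).
- read_camera(name): name is "scene" or "side" or "wrist"; returns a dict with "image" (420x560x3 uint8, red, green, blue), "z_map" (420x560 float32, m along the optical axis (not along the pixel's ray), 0 where there is no reading), "K" (3x3 intrinsics, pixels), "world_from_camera" (4x4, takes a point from camera to world coordinates). Camera axes: x right, y down, z forward; pixel columns grow to the right and rows downward; lengths in m; the calibration is good to about 2 mm. The wrist camera is an equidistant fisheye: a pixel r from the principal point sees the ray r / f radians off the axis. A picture is of the moment at which its call begins.
- hand_in(): hands the job in; it is judged then, once.
The state is a dict: "clock": time; "joint_pos": joint angles; "qvel": joint speeds; "tau": joint torques, N m; "tcp_pos": TCP position; "orientation": TCP orientation; "wrist_force": force on the tool from outside, world axes, zero at the start; "ft_torque": the same for the moment, N m; "finger_gap": finger opening in m; "grip_force": force on a finger pad.
Only numpy, scipy, OpenCV 4.12 (cv2) and the standard library are available. Lean on these libraries where they do the work, as an engineer would, in place of code of your own. Each camera call takes 0.05 s, during which the arm holds its last target. There are 200 camera calls.

## Working session

There is one attempt and no reset: what is moved stays moved. The work goes in short steps, Python scripts to look and compute and a tool call to move; the robot and the scene stay as the last step left them, time stands still between calls to the robot, and variables do not carry over. Pictures are saved under pics/ and viewed, at most 10 in all, crops included, and the job is handed in when it is done.

Besides the shell and the picture viewer there is one more tool, called after ">>>" as name([rows], argument=value, ...), one row to a line, values as JSON. step_arm: Moves the arm, as the interface text tells. Its arguments: {"type":"object","properties":{"deltas":{"type":"array","items":{"type":"array","items":{"type":"number"}}},"newtons":{"type":"number"}},"required":["deltas"]}

```bash
mkdir -p pics
cat > h.py <<'E'
from workcell import *
import numpy as np, cv2
def grab(n,save=None):
    c=read_camera(n)
    if save: cv2.imwrite(f'pics/{save}.png',c['image'][:,:,::-1])
    return c
def cloud(c,fish=False):
    z=c['z_map'];h,w=z.shape;K=c['K'];v,u=np.mgrid[:h,:w]
    x=(u-K[0,2])/K[0,0];y=(v-K[1,2])/K[1,1]
    if fish:
        r=np.hypot(x,y);s=np.tan(np.minimum(r,1.5))/np.maximum(r,1e-9);x=x*s;y=y*s
    p=np.stack([x*z,y*z,z,np.ones_like(z)],-1)@c['world_from_camera'].T
    p=p[...,:3];p[z==0]=np.nan
    return p
E
python3 - <<'E'
from h import *
s=get_state();print({k:np.round(v,3) for k,v in s.items()})
a=grab('scene');b=grab('side');w=grab('wrist')
cv2.imwrite('pics/a.png',np.hstack([cv2.resize(a['image'],(400,300)),cv2.resize(b['image'],(400,300))])[:,:,::-1])
cv2.imwrite('pics/scene.png',a['image'][:,:,::-1]);cv2.imwrite('pics/side.png',b['image'][:,:,::-1])
for n,c in(('scene',a),('side',b),('wrist',w)):np.savez(n,**c);print(n,np.round(c['world_from_camera'],2).tolist(),c['K'][0,0])
E
```

```text
{'clock': np.float64(0.0), 'joint_pos': array([ 1.066,  0.314,  0.045,  1.304, -0.   ,  1.431]), 'qvel': array([-0.001,  0.001,  0.   ,  0.001, -0.001, -0.001]), 'tau': array([-1.0000e-03, -4.8063e+01,  2.9853e+01,  1.9000e-02, -0.0000e+00,
        0.0000e+00]), 'tcp_pos': array([0.205, 0.537, 0.23 ]), 'orientation': array([-0.   ,  0.181,  0.983, -0.001]), 'wrist_force': array([ 0.627,  0.349, -0.533]), 'ft_torque': array([-0.029, -0.021,  0.008]), 'grip_force': np.float64(0.0), 'finger_gap': np.float64(0.085)}
scene [[0.83, 0.38, -0.4, 0.98], [0.56, -0.6, 0.58, -0.64], [-0.02, -0.7, -0.71, 0.8], [0.0, 0.0, 0.0, 1.0]] 420.1216690497786
side [[0.98, -0.12, 0.14, 0.41], [-0.18, -0.58, 0.79, -0.8], [-0.01, -0.8, -0.59, 0.67], [0.0, 0.0, 0.0, 1.0]] 450.97327638100916
wrist [[0.36, 0.89, 0.29, 0.13], [0.93, -0.34, -0.11, 0.57], [-0.0, 0.31, -0.95, 0.37], [0.0, 0.0, 0.0, 1.0]] 325.19226210127806
```

View pics/scene.png

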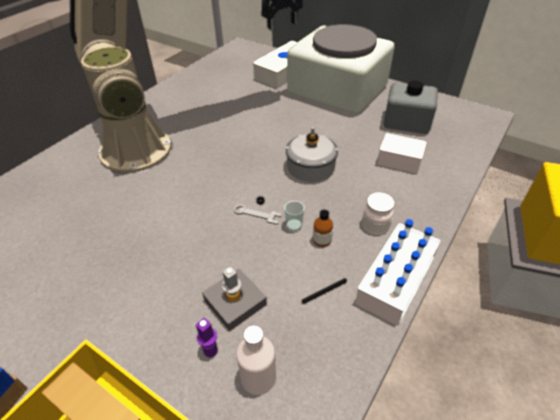

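View pics/side.png

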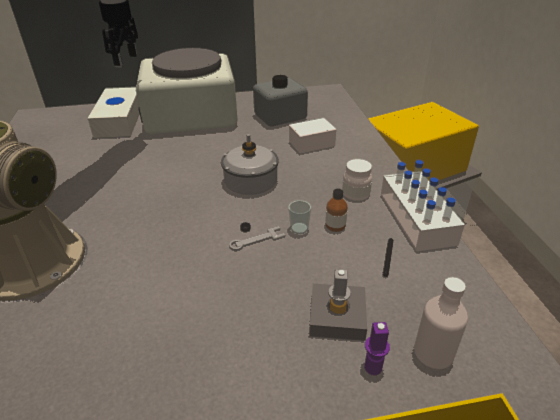

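The scene view shows the stand with the gauge at about (233,285), the reservoir at (311,155), and the purple decoy at (207,337) with the bottle beside it at (256,360). In the side view the gauge is at (340,290) and the valve at (249,145).

Run:
```python
from h import *
for n,sb,rb in(('scene',(200,260,270,330),(280,125,342,185)),('side',(305,262,375,340),(215,130,285,195))):
    c=dict(np.load(n+'.npz'));p=cloud(c)
    def reg(b,l,h):
        q=p[b[1]:b[3],b[0]:b[2]].reshape(-1,3);return q[(q[:,2]>l)&(q[:,2]<h)]
    q=reg(sb,.026,.037).astype(np.float32)
    r=cv2.minAreaRect(q[:,:2]*1000);print(n,'stand top',len(q),np.median(q[:,2]),r)
    for l,h in((.045,.062),(.062,.075),(.08,.105),(.108,.113),(.113,.125)):
        g=reg(sb,l,h);print(' gauge',l,len(g),np.round(np.vstack([g.min(0),g.max(0),np.median(g,0)])*1000).tolist() if len(g) else '')
    for l,h in((.07,.0845),(.09,.1),(.1,.11),(.11,.12),(.12,.13),(.13,.15)):
        g=reg(rb,l,h)
        if len(g):
            e=cv2.minEnclosingCircle((g[:,:2]*1000).astype(np.float32));print(' res',l,len(g),np.round(np.vstack([g.min(0),g.max(0),np.median(g,0)])*1000).tolist(),e)
```

```text
scene stand top 1493 0.030196844 ((608.305908203125, -273.0260314941406), (100.99783325195312, 103.45352172851562), 73.30735778808594)
 gauge 0.045 14 [[609.0, -372.0, 45.0], [639.0, -273.0, 60.0], [618.0, -281.0, 48.0]]
 gauge 0.062 139 [[589.0, -294.0, 63.0], [628.0, -256.0, 74.0], [617.0, -282.0, 68.0]]
 gauge 0.08 160 [[595.0, -399.0, 80.0], [649.0, -267.0, 105.0], [619.0, -286.0, 98.0]]
 gauge 0.108 87 [[594.0, -395.0, 108.0], [642.0, -261.0, 113.0], [613.0, -279.0, 111.0]]
 gauge 0.113 36 [[598.0, -284.0, 113.0], [619.0, -265.0, 118.0], [608.0, -275.0, 115.0]]
 res 0.07 839 [[447.0, 154.0, 70.0], [575.0, 282.0, 84.0], [522.0, 205.0, 77.0]] ((511.09552001953125, 218.37062072753906), 65.00992584228516)
 res 0.09 17 [[495.0, 204.0, 96.0], [527.0, 231.0, 100.0], [518.0, 209.0, 99.0]] ((510.3818054199219, 219.59349060058594), 18.226722717285156)
 res 0.1 79 [[493.0, 202.0, 100.0], [528.0, 237.0, 110.0], [514.0, 213.0, 108.0]] ((510.619384765625, 220.5495147705078), 19.1981143951416)
 res 0.11 24 [[497.0, 202.0, 110.0], [522.0, 233.0, 120.0], [513.0, 217.0, 113.0]] ((512.011596679687
[... 1057 characters left out ...]
2.0, 208.0, 90.0], [519.0, 218.0, 100.0], [505.0, 213.0, 93.0]] ((505.51910400390625, 212.4202423095703), 14.235593795776367)
 res 0.1 79 [[489.0, 202.0, 100.0], [524.0, 236.0, 110.0], [505.0, 213.0, 107.0]] ((506.81591796875, 220.02130126953125), 18.517040252685547)
 res 0.11 38 [[491.0, 205.0, 110.0], [522.0, 236.0, 118.0], [506.0, 217.0, 111.0]] ((507.1673889160156, 220.2637939453125), 17.742204666137695)
 res 0.12 14 [[502.0, 216.0, 120.0], [512.0, 225.0, 128.0], [507.0, 220.0, 123.0]] ((506.4390563964844, 221.70248413085938), 5.623805999755859)
 res 0.13 18 [[502.0, 214.0, 130.0], [511.0, 226.0, 141.0], [507.0, 220.0, 136.0]] ((508.14739990234375, 220.16864013671875), 6.450114727020264)
```

>>> step_arm([
  [0,0,50,0,0,0,1],
  [22,-44,0,0,0,0,1],
  [22,-44,0,0,0,0,1],
  [22,-44,0,0,0,0,1],
  [22,-44,0,0,0,0,1],
])

```text
clock: 0.65
tcp_pos: [0.2934, 0.3596, 0.2811]
orientation: [0.0, 0.181, 0.984, -0.0]
wrist_force: [1.0, 0.2, -0.6]
finger_gap: 0.0853
grip_force: 0.0
```

>>> step_arm([
  [22,-44,0,0,0,0,1],
  [22,-44,0,0,0,0,1],
  [22,-44,0,0,0,0,1],
  [22,-44,0,0,0,0,1],
  [22,-44,0,0,0,0,1],
])

```text
clock: 1.15
tcp_pos: [0.4035, 0.1393, 0.2813]
orientation: [0.0, 0.181, 0.983, 0.0]
wrist_force: [1.6, 0.9, -0.4]
finger_gap: 0.0855
grip_force: 0.0
```

>>> step_arm([
  [22,-44,0,0,0,0,1],
  [22,-44,0,0,0,0,1],
  [22,-44,0,0,0,0,1],
  [22,-44,0,0,0,0,1],
  [22,-44,0,0,0,0,1],
])

```text
clock: 1.65
tcp_pos: [0.5135, -0.0809, 0.2811]
orientation: [-0.0, 0.182, 0.983, 0.0]
wrist_force: [0.3, 0.8, 0.4]
finger_gap: 0.0852
grip_force: 0.0
```

>>> step_arm([
  [22,-44,0,0,0,0,1],
  [22,-44,0,0,0,0,1],
  [22,-44,0,0,0,0,1],
  [5,-10,0,0,0,0,1],
  [0,0,0,0,0,0,1],
])

```text
clock: 2.15
tcp_pos: [0.5843, -0.2226, 0.2796]
orientation: [-0.001, 0.183, 0.983, 0.0]
wrist_force: [-0.6, 0.1, -1.1]
finger_gap: 0.0857
grip_force: 0.0
```

Run:
```python
from h import *
s=get_state();print({k:np.round(s[k],3) for k in('clock','joint_pos','tcp_pos','orientation','wrist_force')})
w=grab('wrist','w1');np.savez('wrist',**w)
p=cloud(w,True)
for l,h in((.028,.036),(.06,.074),(.105,.1125),(.1125,.12)):
    q=p[(p[...,2]>l)&(p[...,2]<h)&(np.hypot(p[...,0]-.607,p[...,1]+.273)<.028+.05*(l<.05))]
    if len(q): print(l,len(q),np.round(np.median(q,0),4),cv2.minAreaRect((q[:,:2]*1000).astype(np.float32)))
q=p[(p[...,2]>.08)&(p[...,2]<.2)&(np.hypot(p[...,0]-.607,p[...,1]+.273)<.2)&(np.hypot(p[...,0]-.607,p[...,1]+.273)>.035)]
print(np.unique(np.round(q[:,:2]/.02)*20,axis=0).tolist())
```

```text
{'clock': np.float64(2.15), 'joint_pos': array([-0.492,  0.413,  0.307,  1.468,  0.   , -0.125]), 'tcp_pos': array([ 0.584, -0.223,  0.28 ]), 'orientation': array([-0.001,  0.183,  0.983,  0.   ]), 'wrist_force': array([-0.56 ,  0.103, -1.069])}
0.028 4742 [ 0.5964 -0.2627  0.0312] ((607.3150024414062, -272.4230041503906), (100.18350219726562, 101.45985412597656), 73.3709945678711)
0.06 395 [ 0.5973 -0.2643  0.0681] ((602.796875, -270.069091796875), (38.6955680847168, 30.733022689819336), 48.56122589111328)
0.105 129 [ 0.5991 -0.2687  0.1115] ((606.054931640625, -272.87921142578125), (21.24993133544922, 22.156707763671875), 72.01332092285156)
0.1125 330 [ 0.6054 -0.2724  0.1136] ((606.0427856445312, -272.9858703613281), (20.259973526000977, 21.648277282714844), 74.07783508300781)
[[620.0, -400.0], [620.0, -380.0], [640.0, -400.0], [640.0, -380.0], [720.0, -400.0], [720.0, -380.0], [720.0, -360.0], [740.0, -420.0], [740.0, -400.0], [740.0, -380.0], [740.0, -360.0], [740.0, -340.0], [760.0, -380.0], [760.0, -360.0], [760.0, -340.0], [780.0, -380.0], [780.0, -360.0]]
```

View pics/w1.png

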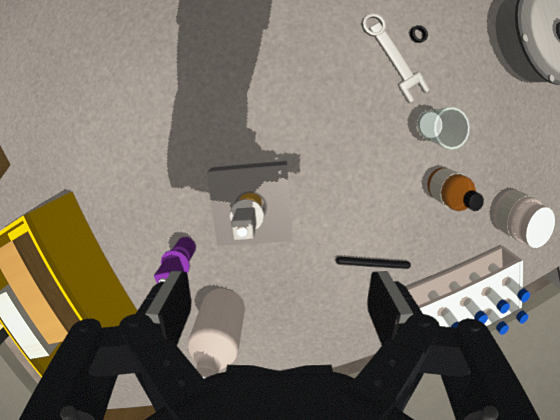

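The wrist view shows the gauge in the stand at (243,220) and the purple one clear of it at (180,255). The grip is at (606.5, -273) mm, with its flats at 73.5°.

>>> step_arm([
  [11,-26,-40,0,0,4.6,1],
  [11.5,-25.5,-35,0,0,0,1],
  [0,0,0,0,0,0,1],
])

```text
clock: 2.5
tcp_pos: [0.6046, -0.2713, 0.2006]
orientation: [-0.004, 0.142, 0.99, 0.002]
wrist_force: [-0.0, 0.5, -0.4]
finger_gap: 0.0854
grip_force: 0.0
```

Run:
```python
from h import *
import workcell
print([ (k,getattr(workcell,k)) for k in dir(workcell) if not k.startswith('_') and not callable(getattr(workcell,k))])
s=get_state();print({k:np.round(s[k],4) for k in('clock','joint_pos','tcp_pos','orientation','wrist_force')})
w=grab('wrist')
p=cloud(w,True)
for l,h in((.028,.036),(.1075,.113),(.113,.12)):
    q=p[(p[...,2]>l)&(p[...,2]<h)&(np.hypot(p[...,0]-.607,p[...,1]+.273)<.028+.05*(l<.05))]
    if len(q): print(l,len(q),np.round(np.median(q,0),4),cv2.minAreaRect((q[:,:2]*1000).astype(np.float32)))
```

```text
[('grasp_offset', 0.0187)]
{'clock': np.float64(2.5), 'joint_pos': array([-5.4280e-01,  5.0500e-01,  2.5930e-01,  1.3335e+00, -2.0000e-04,
       -2.5790e-01]), 'tcp_pos': array([ 0.6046, -0.2713,  0.2006]), 'orientation': array([-0.0039,  0.1419,  0.9899,  0.0015]), 'wrist_force': array([-0.0473,  0.4926, -0.3812])}
0.028 7722 [ 0.5962 -0.2655  0.0312] ((607.5291137695312, -272.1327209472656), (100.71649169921875, 101.22785186767578), 73.17191314697266)
0.1075 336 [ 0.6009 -0.2724  0.1124] ((605.74169921875, -273.16009521484375), (21.429243087768555, 22.0069580078125), 73.9070816040039)
0.113 495 [ 0.6055 -0.2729  0.1139] ((605.8351440429688, -273.2063903808594), (21.09105682373047, 20.80963897705078), 73.63858795166016)
```

>>> step_arm([
  [-0.5,-0.5,-45,0,0,0,1],
  [0,0,-45,0,0,0,1],
  [0,0,-20,0,0,0,1],
  [0,0,0,0,0,0,1],
])

```text
clock: 2.95
tcp_pos: [0.6042, -0.2695, 0.0948]
orientation: [-0.002, 0.141, 0.99, 0.001]
wrist_force: [-0.8, 0.7, 0.8]
finger_gap: 0.0855
grip_force: 0.0
```

Run:
```python
from h import *
s=get_state();print({k:np.round(s[k],4) for k in('clock','tcp_pos','orientation','wrist_force')})
```

```text
{'clock': np.float64(2.95), 'tcp_pos': array([ 0.6042, -0.2695,  0.0948]), 'orientation': array([-0.0023,  0.1408,  0.99  ,  0.0012]), 'wrist_force': array([-0.7638,  0.7075,  0.771 ])}
```

>>> step_arm([
  [1,-2.5,-21,0,0,0,1],
  [0,0,0,0,0,0,1],
  [0,0,0,0,0,0,1],
])

```text
clock: 3.25
tcp_pos: [0.608, -0.2748, 0.078]
orientation: [0.001, 0.141, 0.99, -0.0]
wrist_force: [0.7, -0.1, 0.0]
finger_gap: 0.0854
grip_force: 0.0
```

>>> step_arm([
  [-1.5,1.5,-4,0,0,0,1],
  [0,0,0,0,0,0,1],
  [0,0,0,0,0,0,1],
])

```text
clock: 3.55
tcp_pos: [0.6059, -0.2738, 0.0721]
orientation: [0.0, 0.142, 0.99, -0.0]
wrist_force: [0.1, -1.0, 1.0]
finger_gap: 0.0853
grip_force: 0.0
```

>>> step_arm([
  [0,0,0,0,0,0,-1],
  [0,0,0,0,0,0,-1],
  [0,0,0,0,0,0,-1],
  [0,0,0,0,0,0,-1],
  [0,0,0,0,0,0,-1],
], newtons=60)

```text
clock: 4.05
tcp_pos: [0.6057, -0.2738, 0.0713]
orientation: [0.0, 0.142, 0.99, 0.0]
wrist_force: [-0.5, 0.1, 0.1]
finger_gap: 0.0213
grip_force: 61.8
```

>>> step_arm([
  [0,0,0,0,0,0,-1],
  [0,0,0,0,0,0,-1],
  [0,0,0,0,0,0,-1],
])

```text
clock: 4.35
tcp_pos: [0.6057, -0.2737, 0.0713]
orientation: [0.0, 0.142, 0.99, 0.0]
wrist_force: [0.6, -0.1, -0.3]
finger_gap: 0.0211
grip_force: 61.8
```

>>> step_arm([
  [0,0,15,0,0,0,-1],
  [0,0,45,0,0,0,-1],
  [0,0,45,0,0,0,-1],
  [0,0,45,0,0,0,-1],
  [0,0,20,0,0,0,-1],
])

```text
clock: 4.85
tcp_pos: [0.6067, -0.2745, 0.2463]
orientation: [0.003, 0.142, 0.99, -0.001]
wrist_force: [0.3, 0.2, -1.1]
finger_gap: 0.0216
grip_force: 61.8
```

>>> step_arm([
  [-5,25,0,0,0,0,-1],
  [-9,45,0,0,0,0,-1],
  [-9,45,0,0,0,0,-1],
  [-9,45,0,0,0,0,-1],
  [-9,45,0,0,0,0,-1],
])

```text
clock: 5.35
tcp_pos: [0.5637, -0.0673, 0.2409]
orientation: [-0.0, 0.142, 0.99, 0.0]
wrist_force: [1.2, -0.2, -1.8]
finger_gap: 0.0212
grip_force: 61.6
```

>>> step_arm([
  [-9,45,0,0,0,0,-1],
  [-9,45,0,0,0,0,-1],
  [-9,45,0,0,0,0,-1],
  [-9,45,0,0,0,0,-1],
  [-9,45,0,0,0,0,-1],
])

```text
clock: 5.85
tcp_pos: [0.5187, 0.1578, 0.2411]
orientation: [-0.0, 0.142, 0.99, -0.0]
wrist_force: [0.8, -0.2, -1.3]
finger_gap: 0.0214
grip_force: 61.6
```

>>> step_arm([
  [-9,45,0,0,0,0,-1],
  [-4,18,0,0,0,0,-1],
  [0,0,0,0,0,0,-1],
  [0,0,0,0,0,0,-1],
  [0,0,0,0,0,0,-1],
])

```text
clock: 6.35
tcp_pos: [0.5068, 0.2182, 0.2411]
orientation: [-0.0, 0.142, 0.99, -0.0]
wrist_force: [-0.9, 0.2, -1.9]
finger_gap: 0.0215
grip_force: 61.6
```

>>> step_arm([
  [1.5,2,-25,0,0,0,-1],
  [0,0,0,0,0,0,-1],
  [0,0,0,0,0,0,-1],
  [0,0,0,0,0,0,-1],
])

```text
clock: 6.75
tcp_pos: [0.5087, 0.2205, 0.2172]
orientation: [0.0, 0.142, 0.99, 0.0]
wrist_force: [0.1, -0.4, -2.4]
finger_gap: 0.0213
grip_force: 61.6
```

Run:
```python
from h import *
s=get_state();print({k:np.round(s[k],4) for k in('clock','tcp_pos','orientation','wrist_force')})
ims=[]
for n in('scene','side'):
    c=grab(n);np.savez(n,**c)
    m=np.linalg.inv(c['world_from_camera'])@np.r_[.508,.22,.15,1];uv=(c['K']@m[:3]);uv=uv[:2]/uv[2];print(n,uv,uv.astype(int)-[32,35])
    u,v=uv.astype(int);ims.append(cv2.resize(c['image'][v-35:v+40,u-32:u+33],None,fx=6,fy=6,interpolation=cv2.INTER_CUBIC))
cv2.imwrite('pics/v1.png',np.hstack(ims)[:,:,::-1])
```

```text
{'clock': np.float64(6.75), 'tcp_pos': array([0.5087, 0.2205, 0.2172]), 'orientation': array([4.000e-04, 1.424e-01, 9.898e-01, 2.000e-04]), 'wrist_force': array([ 0.1272, -0.3812, -2.4286])}
scene [311.56893058 123.69159261] [279  88]
side [248.02962415 130.8534757 ] [216  95]
```

View pics/v1.png

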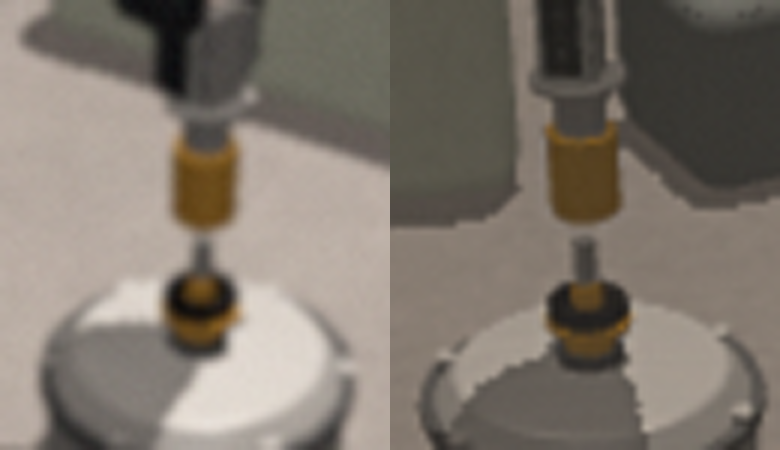

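The view shows the cup straight above the pin in both crops: cup about 205 against pin 203 in the scene crop, and 584 against 585 in the side crop. I'll put numbers on that.

Run:
```python
from h import *
A=[];B=[]
for n,off in(('scene',(279,88)),('side',(216,95))):
    c=dict(np.load(n+'.npz'));im=c['image'];I=np.linalg.inv(c['world_from_camera']);K=c['K']
    pr=lambda x:(lambda m:(K@m[:3])[:2]/m[2])(I@np.r_[x,1])
    x0,y0=off;cr=im[y0:y0+75,x0:x0+65].astype(int)
    hsv=cv2.cvtColor(cr.astype(np.uint8),cv2.COLOR_RGB2HSV)
    brass=(hsv[...,0]<25)&(hsv[...,1]>140)&(hsv[...,2]>50);brass[:20]=0;cup=brass.copy();cup[39:]=0
    black=(cr.max(2)<50);black[:43]=0;black[58:]=0
    def line(m):
        r=[(y,(np.nonzero(w)[0].min()+np.nonzero(w)[0].max())/2,w.sum()) for y,w in enumerate(m) if w.sum()>2];return r
    L=line(cup);W=line(black);print(n,[l[:3] for l in L],W)
    full=[l for l in L if l[2]>=.9*max(x[2] for x in L)]
    wf=[l for l in W if l[2]>=.6*max(x[2] for x in W)]
    uc=np.mean([l[1] for l in full])+x0;vc=np.mean([l[0] for l in full])+y0
    uw=np.mean([l[1] for l in wf])+x0;vw=np.mean([l[0] for l in wf])+y0
    P=np.array([.5085,.2205,.17]);a=pr(P);Q=np.array([.5085,.2205,.105]);b=pr(Q)
    sl=(b[0]-a[0])/(b[1]-a[1]);e=uc+sl*(vw-vc)-uw   # cup offset right of washer, px
    J=[(pr(P+d)-a)[0]-sl*(pr(P+d)-a)[1] for d in(np.r_[.001,0,0],np.r_[0,.001,0])]
    print(uc,vc,uw,vw,'slope',sl,'err px',e,'J',J);A.append(J);B.append(e)
print('cup minus valve mm',np.linalg.solve(A,B))
```

```text
scene [(25, np.float64(34.0), np.int64(4)), (26, np.float64(34.0), np.int64(9)), (27, np.float64(34.0), np.int64(9)), (28, np.float64(34.0), np.int64(9)), (29, np.float64(34.0), np.int64(9)), (30, np.float64(34.0), np.int64(9)), (31, np.float64(33.5), np.int64(8)), (32, np.float64(33.5), np.int64(8)), (33, np.float64(33.5), np.int64(8)), (34, np.float64(33.5), np.int64(8)), (35, np.float64(33.5), np.int64(8)), (36, np.float64(33.5), np.int64(6))] [(49, np.float64(32.5), np.int64(4)), (50, np.float64(32.5), np.int64(6)), (51, np.float64(33.0), np.int64(9)), (52, np.float64(32.5), np.int64(6))]
313.0 116.0 311.6666666666667 139.0 slope -0.045823629422819735 err px 0.27938985660847493 J [np.float64(0.32647556405923583), np.float64(0.1809450837441861)]
side [(22, np.float64(31.5), np.int64(4)), (23, np.float64(32.0), np.int64(10)), (24, np.float64(32.0), np.int64(11)), (25, np.float64(31.5), np.int64(10)), (26, np.float64(31.5), np.int64(10)), (27, np.float64(31.5), np.int64(10)), (28, np.float64(32.0), np.int64(11)), (29, np.float64(32.0), np.int64(11)), (30, np.float64(32.0), np.int64(11)), (31, np.float64(32.5), np.int64(10)), (32, np.float64(32.5), np.int64(10)), (33, np.float64(32.5), np.int64(10)), (34, np.float64(32.5), np.int64(10)), (35, np.float64(31.5), np.int64(8))] [(48, np.float64(32.5), np.int64(4)), (49, np.float64(32.5), np.int64(6)), (50, np.float64(32.5), np.int64(6)), (51, np.float64(32.5), np.int64(8)), (52, np.float64(32.5), np.int64(12)), (53, np.float64(32.5), np.int64(10)), (54, np.float64(32.5), np.int64(6))]
248.04166666666666 123.5 248.5 147.0 slope 0.059433266330791365 err px 0.9383484254402674 J [np.float64(0.4011949498196081), np.float64(-0.039295096043160345)]
cup minus valve mm [ 2.11615003 -2.27406797]
```

Run:
```python
from h import *
from scipy.optimize import least_squares
for n,off in(('scene',(279,88)),('side',(216,95))):
    c=dict(np.load(n+'.npz'));p=cloud(c);x0,y0=off;q=p[y0:y0+75,x0:x0+65].reshape(-1,3)*1000
    q=q[np.hypot(q[:,0]-508,q[:,1]-220)<24]
    for name,l,h,R in(('cup',160,186,15),('pin',120,135,5),('washer',100,108,18),('boss',110,116,7)):
        g=q[(q[:,2]>l)&(q[:,2]<h)]
        if name=='boss': g=g[np.hypot(g[:,0]-508,g[:,1]-220)<9]
        f=least_squares(lambda t:np.hypot(g[:,0]-t[0],g[:,1]-t[1])-R,[508,222],loss='soft_l1')
        print(n,name,len(g),np.round(f.x,1),'rms',round(float(np.sqrt(np.mean(f.fun**2))),2),'zmin/max',np.round([g[:,2].min(),g[:,2].max()],0))
    g=q[np.hypot(q[:,0]-508,q[:,1]-220)<18];print(np.histogram(g[:,2],bins=np.arange(90,190,4))[0])
```

```text
scene cup 93 [510.4 218.8] rms 1.42 zmin/max [160. 186.]
scene pin 16 [509.1 221. ] rms 1.66 zmin/max [120. 134.]
scene washer 49 [509.1 222.7] rms 4.68 zmin/max [100. 108.]
scene boss 13 [508.2 221.5] rms 1.98 zmin/max [110. 115.]
[ 2  2 16 12 39 17  3  5  4  4  3  8  0  0  0  6 10 12 10 11 10 16 11  9]
side cup 114 [508.6 220.8] rms 1.56 zmin/max [160. 186.]
side pin 20 [506.6 223.3] rms 1.62 zmin/max [120. 134.]
side washer 50 [507.2 223.2] rms 3.91 zmin/max [100. 108.]
side boss 8 [507.  223.4] rms 1.16 zmin/max [110. 115.]
[ 7  3  9 20 45 28 10  8  4  5  6  5  5  0  0  0 15 16 17 15 18 19 17 16]
```

>>> step_arm([
  [-1.7,2.3,0,0,0,0,-1],
  [0,0,-6,0,0,0,-1],
  [0,0,-6,0,0,0,-1],
  [0,0,-2,0,0,0,-1],
  [0,0,0,0,0,0,-1],
])

```text
clock: 7.35
tcp_pos: [0.506, 0.2234, 0.2015]
orientation: [-0.001, 0.142, 0.99, -0.0]
wrist_force: [-1.0, 0.8, -2.4]
finger_gap: 0.0213
grip_force: 61.6
```

>>> step_arm([
  [0,0,-2,0,0,0,-1],
  [0,0,-2,0,0,0,-1],
  [0,0,-2,0,0,0,-1],
  [0,0,0,0,0,0,-1],
])

```text
clock: 7.75
tcp_pos: [0.5063, 0.2234, 0.196]
orientation: [-0.0, 0.142, 0.99, -0.0]
wrist_force: [0.1, 0.6, -2.3]
finger_gap: 0.021
grip_force: 61.6
```

>>> step_arm([
  [0.5,-0.5,-3,0,0,0,-1],
  [0,0,-3,0,0,0,-1],
  [0,0,-2,0,0,0,-1],
  [0,0,0,0,0,0,-1],
])

```text
clock: 8.15
tcp_pos: [0.5072, 0.2231, 0.1885]
orientation: [0.0, 0.142, 0.99, 0.0]
wrist_force: [-0.8, 0.6, 1.9]
finger_gap: 0.0209
grip_force: 62.1
```

Run:
```python
from h import *
s=get_state();print({k:np.round(s[k],4) for k in('clock','tcp_pos','wrist_force','ft_torque')})
ims=[]
for n in('scene','side'):
    c=grab(n);x0,y0={'scene':(279,88),'side':(216,95)}[n]
    ims.append(cv2.resize(c['image'][y0:y0+75,x0:x0+65],None,fx=6,fy=6,interpolation=cv2.INTER_CUBIC))
cv2.imwrite('pics/v2.png',np.hstack(ims)[:,:,::-1])
```

```text
{'clock': np.float64(8.15), 'tcp_pos': array([0.5072, 0.2231, 0.1885]), 'wrist_force': array([-0.801 ,  0.5978,  1.9074]), 'ft_torque': array([ 0.0927,  0.0859, -0.0185])}
```

View pics/v2.png

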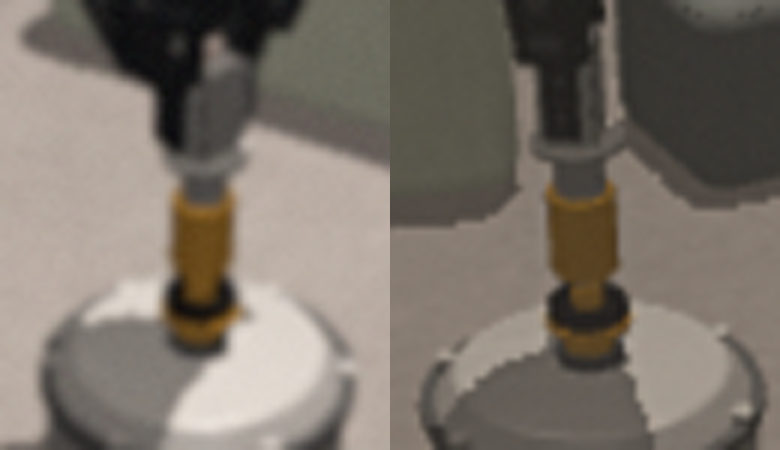

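The view shows the cup around the pin just above the sleeve, centred in both crops. The force rise matches the piston spring, so I'll keep going down.

>>> step_arm([
  [0,0,-2,0,0,0,-1],
  [0,0,-2,0,0,0,-1],
  [0,0,0,0,0,0,-1],
])

```text
clock: 8.55
tcp_pos: [0.5072, 0.2231, 0.1844]
orientation: [0.0, 0.142, 0.99, 0.0]
wrist_force: [-0.3, 0.6, 3.6]
finger_gap: 0.0214
grip_force: 62.3
```

>>> step_arm([
  [0,0,-2,0,0,0,-1],
  [0,0,0,0,0,0,-1],
])

```text
clock: 8.75
tcp_pos: [0.5073, 0.2231, 0.1825]
orientation: [0.0, 0.142, 0.99, 0.0]
wrist_force: [-0.9, 1.1, 5.6]
finger_gap: 0.0212
grip_force: 62.4
```

>>> step_arm([
  [0,0,-2,0,0,0,-1],
  [0,0,0,0,0,0,-1],
])

```text
clock: 8.95
tcp_pos: [0.5072, 0.2232, 0.1806]
orientation: [0.0, 0.142, 0.99, 0.0]
wrist_force: [-0.2, 0.4, 6.0]
finger_gap: 0.0215
grip_force: 62.5
```

>>> step_arm([
  [0,0,-1.5,0,0,0,-1],
  [0,0,0,0,0,0,-1],
])

```text
clock: 9.15
tcp_pos: [0.5073, 0.2231, 0.1792]
orientation: [0.0, 0.142, 0.99, 0.0]
wrist_force: [-0.7, 0.3, 5.8]
finger_gap: 0.0214
grip_force: 62.5
```

>>> step_arm([
  [0,0,-1.5,0,0,0,-1],
  [0,0,0,0,0,0,-1],
])

```text
clock: 9.35
tcp_pos: [0.5073, 0.2232, 0.1777]
orientation: [0.0, 0.142, 0.99, 0.0]
wrist_force: [-0.8, 1.7, 4.6]
finger_gap: 0.0212
grip_force: 62.6
```

>>> step_arm([
  [0,0,-1.5,0,0,0,-1],
  [0,0,0,0,0,0,-1],
])

```text
clock: 9.55
tcp_pos: [0.5073, 0.2231, 0.1762]
orientation: [0.0, 0.142, 0.99, 0.0]
wrist_force: [-0.8, 1.1, 6.5]
finger_gap: 0.0212
grip_force: 62.6
```

>>> step_arm([
  [0,0,-1.5,0,0,0,-1],
  [0,0,0,0,0,0,-1],
])

```text
clock: 9.75
tcp_pos: [0.5073, 0.2232, 0.1747]
orientation: [0.0, 0.142, 0.99, 0.0]
wrist_force: [-0.9, 1.4, 5.6]
finger_gap: 0.0213
grip_force: 62.6
```

>>> step_arm([
  [0,0,-1,0,0,0,-1],
  [0,0,0,0,0,0,-1],
])

```text
clock: 9.95
tcp_pos: [0.5073, 0.2231, 0.1739]
orientation: [0.0, 0.142, 0.99, 0.0]
wrist_force: [-1.7, 1.1, 7.2]
finger_gap: 0.0215
grip_force: 62.6
```

>>> step_arm([
  [0,0,-1,0,0,0,-1],
  [0,0,0,0,0,0,-1],
])

```text
clock: 10.15
tcp_pos: [0.5073, 0.2232, 0.1732]
orientation: [0.001, 0.142, 0.99, 0.0]
wrist_force: [-1.1, -0.1, 8.1]
finger_gap: 0.021
grip_force: 63.0
```

>>> step_arm([
  [0,0,-0.8,0,0,0,-1],
  [0,0,0,0,0,0,-1],
])

```text
clock: 10.35
tcp_pos: [0.5073, 0.2232, 0.1727]
orientation: [0.001, 0.142, 0.99, 0.0]
wrist_force: [-1.5, 0.6, 9.8]
finger_gap: 0.0218
grip_force: 63.2
```

>>> step_arm([
  [0,0,-1,0,0,0,-1],
  [0,0,0,0,0,0,-1],
])

```text
clock: 10.55
tcp_pos: [0.5074, 0.2232, 0.172]
orientation: [0.001, 0.142, 0.99, 0.0]
wrist_force: [-3.1, 0.5, 12.5]
finger_gap: 0.0212
grip_force: 63.5
```

>>> step_arm([
  [0,0,-0.8,0,0,0,-1],
  [0,0,0,0,0,0,-1],
  [0,0,0,0,0,0,-1],
])

```text
clock: 10.85
tcp_pos: [0.5074, 0.2232, 0.1716]
orientation: [0.001, 0.142, 0.99, 0.001]
wrist_force: [-2.8, 0.1, 12.6]
finger_gap: 0.0212
grip_force: 63.7
```

>>> step_arm([
  [0,0,-0.4,0,0,0,-1],
  [0,0,0,0,0,0,-1],
  [0,0,0,0,0,0,-1],
  [0,0,0,0,0,0,-1],
  [0,0,0,0,0,0,-1],
])

```text
clock: 11.35
tcp_pos: [0.5074, 0.2232, 0.1713]
orientation: [0.001, 0.142, 0.99, 0.001]
wrist_force: [-3.7, 0.2, 14.1]
finger_gap: 0.0214
grip_force: 63.8
```

>>> step_arm([
  [0,0,0,0,0,0,-1],
  [0,0,0,0,0,0,-1],
  [0,0,0,0,0,0,-1],
  [0,0,0,0,0,0,-1],
  [0,0,0,0,0,0,-1],
])

```text
clock: 11.85
tcp_pos: [0.5074, 0.2232, 0.1713]
orientation: [0.001, 0.142, 0.99, 0.001]
wrist_force: [-3.9, -1.1, 13.4]
finger_gap: 0.0212
grip_force: 63.8
```

>>> step_arm([
  [0,0,0,0,0,0,-1],
  [0,0,0,0,0,0,-1],
  [0,0,0,0,0,0,-1],
  [0,0,0,0,0,0,-1],
])

```text
clock: 12.25
tcp_pos: [0.5074, 0.2232, 0.1713]
orientation: [0.001, 0.142, 0.99, 0.001]
wrist_force: [-3.4, -0.7, 13.5]
finger_gap: 0.0216
grip_force: 63.8
```

Run:
```python
from h import *
s=get_state();print({k:np.round(s[k],4) for k in('clock','tcp_pos','wrist_force','ft_torque')})
ims=[]
for n in('scene','side'):
    c=grab(n);x0,y0={'scene':(279,88),'side':(216,95)}[n]
    ims.append(cv2.resize(c['image'][y0:y0+75,x0:x0+65],None,fx=6,fy=6,interpolation=cv2.INTER_CUBIC))
cv2.imwrite('pics/v3.png',np.hstack(ims)[:,:,::-1])
```

```text
{'clock': np.float64(12.25), 'tcp_pos': array([0.5074, 0.2232, 0.1713]), 'wrist_force': array([-3.4029, -0.7352, 13.5121]), 'ft_torque': array([-0.0012,  0.7787, -0.0318])}
```

View pics/v3.png

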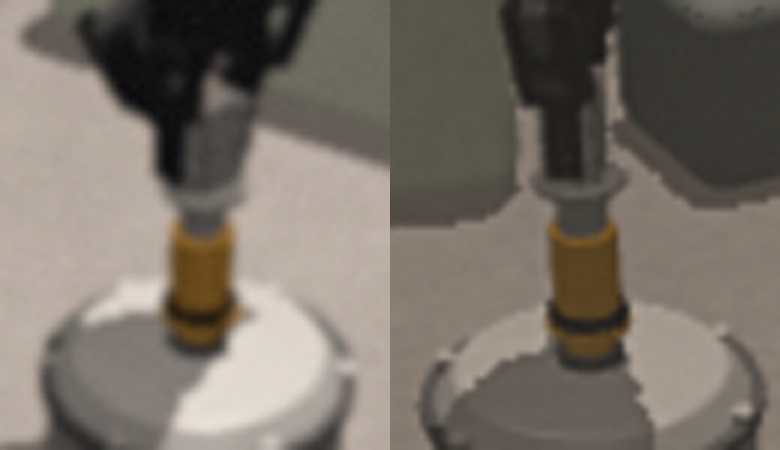

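The view shows the cup rim seated on the washer in both crops, at (203,310) and (587,320). The force held at about 15.7 N for over a second, so I'll lift off and go back.

>>> step_arm([
  [0,0,6,0,0,0,-1],
  [0,0,12,0,0,0,-1],
  [0,0,18,0,0,0,-1],
  [0,0,25,0,0,0,-1],
  [0,0,10,0,0,0,-1],
])

```text
clock: 12.85
tcp_pos: [0.5073, 0.2229, 0.2418]
orientation: [0.001, 0.142, 0.99, 0.0]
wrist_force: [0.7, -0.4, -1.3]
finger_gap: 0.0214
grip_force: 61.8
```

>>> step_arm([
  [5,-25,0,0,0,0,-1],
  [9,-45,0,0,0,0,-1],
  [9,-45,0,0,0,0,-1],
  [9,-45,0,0,0,0,-1],
  [9,-45,0,0,0,0,-1],
])

```text
clock: 13.35
tcp_pos: [0.5475, 0.0163, 0.2393]
orientation: [-0.001, 0.142, 0.99, -0.0]
wrist_force: [0.6, 0.8, -2.0]
finger_gap: 0.0215
grip_force: 61.7
```

>>> step_arm([
  [9,-45,0,0,0,0,-1],
  [9,-45,0,0,0,0,-1],
  [9,-45,0,0,0,0,-1],
  [9,-45,0,0,0,0,-1],
  [9,-45,0,0,0,0,-1],
])

```text
clock: 13.85
tcp_pos: [0.5925, -0.2088, 0.239]
orientation: [-0.001, 0.142, 0.99, 0.0]
wrist_force: [0.9, 0.4, -1.8]
finger_gap: 0.0209
grip_force: 61.7
```

>>> step_arm([
  [9,-45,0,0,0,0,-1],
  [3,-21,0,0,0,0,-1],
  [0,0,0,0,0,0,-1],
  [0,0,0,0,0,0,-1],
])

```text
clock: 14.25
tcp_pos: [0.6042, -0.2732, 0.2387]
orientation: [-0.001, 0.142, 0.99, 0.001]
wrist_force: [-0.6, 0.2, -1.6]
finger_gap: 0.0214
grip_force: 61.7
```

>>> step_arm([
  [2.5,0,-40,0,0,0,-1],
  [0,0,-45,0,0,0,-1],
  [0,0,-40,0,0,0,-1],
  [0,0,-12,0,0,0,-1],
  [0,0,0,0,0,0,-1],
])

```text
clock: 14.75
tcp_pos: [0.6059, -0.2708, 0.1013]
orientation: [-0.002, 0.141, 0.99, 0.001]
wrist_force: [0.4, 1.0, -1.3]
finger_gap: 0.0213
grip_force: 61.5
```

>>> step_arm([
  [0,0,0,0,0,0,-1],
  [0,0,0,0,0,0,-1],
])

```text
clock: 14.95
tcp_pos: [0.6092, -0.2737, 0.1064]
orientation: [0.002, 0.142, 0.99, -0.001]
wrist_force: [-0.2, 0.4, -2.0]
finger_gap: 0.0212
grip_force: 61.5
```

Run:
```python
from h import *
s=get_state();print({k:np.round(s[k],4) for k in('clock','tcp_pos','orientation','wrist_force')})
ims=[]
for n in('scene','side'):
    c=grab(n);np.savez(n,**c)
    m=np.linalg.inv(c['world_from_camera'])@np.r_[.607,-.273,.07,1];uv=c['K']@m[:3];u,v=(uv[:2]/uv[2]).astype(int)
    ims.append(cv2.resize(c['image'][v-50:v+50,u-40:u+40],None,fx=5,fy=5,interpolation=cv2.INTER_CUBIC))
cv2.imwrite('pics/s1.png',np.hstack(ims)[:,:,::-1])
```

```text
{'clock': np.float64(14.95), 'tcp_pos': array([ 0.6092, -0.2737,  0.1064]), 'orientation': array([ 2.300e-03,  1.416e-01,  9.899e-01, -9.000e-04]), 'wrist_force': array([-0.2458,  0.3977, -2.0339])}
```

View pics/s1.png

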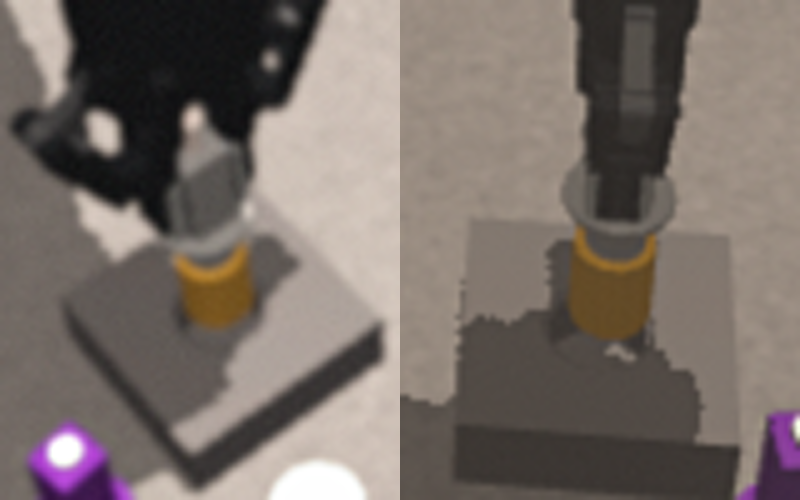

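The view shows the cup just above the pocket at (215,315) and (610,330), with the white rod standing out at (193,115).

>>> step_arm([
  [0,0,0,0,0,0,-1],
  [0,0,0,0,0,0,-1],
])

```text
clock: 15.25
tcp_pos: [0.6078, -0.2733, 0.1042]
orientation: [0.001, 0.142, 0.99, -0.0]
wrist_force: [0.3, 0.1, -1.2]
finger_gap: 0.0209
grip_force: 61.5
```

>>> step_arm([
  [-1.2,0,-5,0,0,0,-1],
  [0,0,-5,0,0,0,-1],
  [0,0,-5,0,0,0,-1],
  [0,0,0,0,0,0,-1],
  [0,0,0,0,0,0,-1],
])

```text
clock: 15.75
tcp_pos: [0.606, -0.2729, 0.0878]
orientation: [-0.0, 0.142, 0.99, 0.0]
wrist_force: [0.3, 0.6, -2.4]
finger_gap: 0.0213
grip_force: 61.5
```

>>> step_arm([
  [0,0,-5,0,0,0,-1],
  [0,0,-5,0,0,0,-1],
  [0,0,-4,0,0,0,-1],
  [0,0,0,0,0,0,-1],
  [0,0,0,0,0,0,-1],
])

```text
clock: 16.25
tcp_pos: [0.6061, -0.2729, 0.0741]
orientation: [-0.0, 0.142, 0.99, 0.0]
wrist_force: [-0.2, -0.6, -2.0]
finger_gap: 0.0212
grip_force: 61.5
```

>>> step_arm([
  [0,0,-1.5,0,0,0,-1],
  [0,0,0,0,0,0,-1],
  [0,0,0,0,0,0,-1],
])

```text
clock: 16.55
tcp_pos: [0.6063, -0.2731, 0.073]
orientation: [0.0, 0.142, 0.99, 0.0]
wrist_force: [-0.6, -0.4, -1.6]
finger_gap: 0.0212
grip_force: 61.5
```

>>> step_arm([
  [0,0,-1.2,0,0,0,-1],
  [0,0,0,0,0,0,-1],
  [0,0,0,0,0,0,-1],
])

```text
clock: 16.85
tcp_pos: [0.6062, -0.273, 0.0716]
orientation: [-0.0, 0.142, 0.99, 0.0]
wrist_force: [-0.2, -0.1, -1.7]
finger_gap: 0.0215
grip_force: 61.5
```

>>> step_arm([
  [0,0,-0.6,0,0,0,-1],
  [0,0,0,0,0,0,-1],
  [0,0,0,0,0,0,-1],
])

```text
clock: 17.15
tcp_pos: [0.6064, -0.273, 0.0713]
orientation: [0.0, 0.142, 0.99, -0.0]
wrist_force: [-0.1, -0.5, 0.2]
finger_gap: 0.0216
grip_force: 62.0
```

>>> step_arm([
  [0,0,-0.5,0,0,0,-1],
  [0,0,0,0,0,0,-1],
  [0,0,0,0,0,0,-1],
])

```text
clock: 17.45
tcp_pos: [0.6064, -0.2731, 0.0712]
orientation: [0.0, 0.142, 0.99, -0.0]
wrist_force: [-1.6, 1.4, 6.0]
finger_gap: 0.0214
grip_force: 62.5
```

>>> step_arm([
  [0,0,0.4,0,0,0,0.2],
  [0,0,0,0,0,0,1],
  [0,0,0,0,0,0,1],
  [0,0,0,0,0,0,1],
  [0,0,0,0,0,0,1],
])

```text
clock: 17.95
tcp_pos: [0.6062, -0.273, 0.0707]
orientation: [-0.0, 0.142, 0.99, 0.0]
wrist_force: [-0.1, -0.3, 0.1]
finger_gap: 0.0852
grip_force: 0.0
```

>>> step_arm([
  [0,0,0,0,0,0,1],
  [0,0,10,0,0,0,1],
  [0,0,30,0,0,0,1],
  [0,0,45,0,0,0,1],
  [0,0,45,0,0,0,1],
])

```text
clock: 18.45
tcp_pos: [0.6058, -0.2727, 0.2025]
orientation: [-0.0, 0.142, 0.99, 0.0]
wrist_force: [0.4, 0.6, 0.2]
finger_gap: 0.0851
grip_force: 0.0
```

>>> step_arm([
  [-22,44,0,0,0,0,1],
  [-11,22,0,0,0,0,1],
  [0,0,0,0,0,0,1],
  [0,0,0,0,0,0,1],
  [0,0,0,0,0,0,1],
])

```text
clock: 18.95
tcp_pos: [0.5737, -0.2077, 0.2012]
orientation: [0.0, 0.142, 0.99, -0.0]
wrist_force: [0.2, -0.4, -0.5]
finger_gap: 0.0857
grip_force: 0.0
```

Run:
```python
from h import *
s=get_state();print({k:np.round(s[k],4) for k in('clock','tcp_pos','finger_gap','wrist_force')})
ims=[]
for n in('scene','side'):
    c=grab(n);p=cloud(c)
    q=p[(np.hypot(p[...,0]-.607,p[...,1]+.273)<.025)&(p[...,2]>.06)&(p[...,2]<.16)]*1000
    t=q[(q[:,2]>64)&(q[:,2]<74)];g=q[(q[:,2]>108)&(q[:,2]<116)];r=q[q[:,2]>119]
    for a in(t,g,r):print(n,len(a),np.round(a.mean(0),1) if len(a) else '',np.round(a[:,2].max(),1) if len(a) else '')
    m=np.linalg.inv(c['world_from_camera'])@np.r_[.607,-.273,.07,1];uv=c['K']@m[:3];u,v=(uv[:2]/uv[2]).astype(int)
    ims.append(cv2.resize(c['image'][v-50:v+50,u-40:u+40],None,fx=5,fy=5,interpolation=cv2.INTER_CUBIC))
cv2.imwrite('pics/s2.png',np.hstack(ims)[:,:,::-1])
```

```text
{'clock': np.float64(18.95), 'tcp_pos': array([ 0.5737, -0.2077,  0.2012]), 'finger_gap': np.float64(0.0857), 'wrist_force': array([ 0.1614, -0.3698, -0.4713])}
scene 125 [ 613.9 -281.4   67.6] 72.9
scene 89 [ 611.1 -278.   111.9] 115.4
scene 29 [ 609.9 -276.5  126.9] 130.6
side 184 [ 603.8 -281.4   68.6] 74.0
side 118 [ 604.5 -277.7  112.7] 115.2
side 43 [ 605.9 -276.   127.7] 132.0
```

View pics/s2.png

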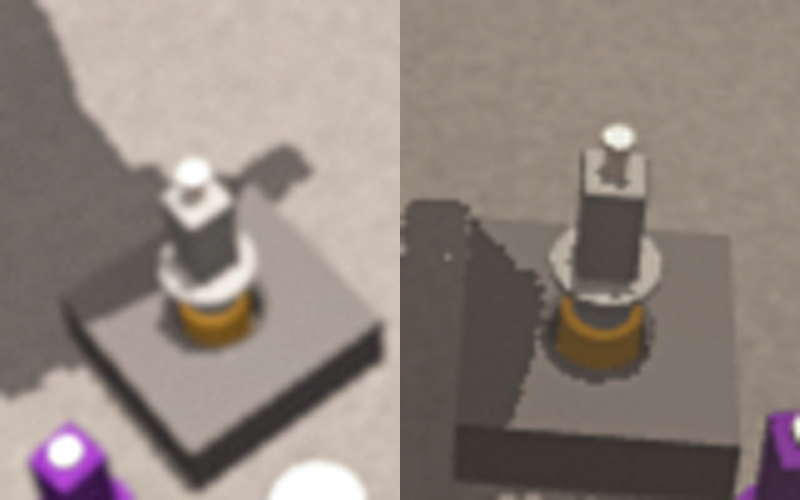

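The view shows the gauge upright on the floor of its pocket. The white rod cap is at (193,172) and (619,137), with its top at about 131 mm, so the rod is roughly 13 mm out. The gripper is clear, so I'll hand in.

```bash
python3 -c "
from workcell import *
print(hand_in())"
```

```text
the job is handed in; nothing more can be done
None
```

The gauge was pressed over the valve at about 16 N for over a second and put back upright in its stand, with the rod showing about 13 mm; I handed the job in at about 19 s, and no verdict was returned.

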